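Pack specimen jars in a case with a lid stay

TASK

Pack the specimen jars for transport: raise the case lid by its bar handle until the folding stay on its left side (as seen from the handle) snaps straight and locks, then stand every jar from the steel tray upright in a hole of its own in the insert, fully down. Once all are in, break the stay by pulling its black finger tab towards the front so that it folds, then take the bar handle and lower the lid gently until it is fully shut, leaving the other things on the bench where they are.

Things in the scene. Friction and masses are not known exactly. Their poses are not given: they have to be found in the camera images.
- case: fixed black case with aluminium edges, 200 (x) by 280 (y) by 85 mm high, walls 6 mm; origin: centre of its underside; its x points from its front to the hinge side, its y to the side with the stay, z up
- lid (a joint): angle of the case lid (rad): 0 shut, grows as it rises, about 1.49 with the stay locked. Lid: slab 200 by 280 by 14 mm, 0.6 kg, hinged along the far top edge of the case. The hinge is stiff and damped: below about 1.0 rad the freed lid sinks shut by itself, above it stays put
- lid_hinge (a point): point on the lid's hinge axis, in the middle of the far rim of the case, 85 mm above the bench; the axis runs along the case's y
- lid_handle (a point): middle of the steel bar handle, a round bar 10 mm thick along the case's y, 100 mm clear between its two arms, standing 45 mm off the lid's front edge in the lid's plane: 245 mm from the hinge axis (and 7 mm above the hinge's level), 92 mm above the bench when shut, about 330 mm when the lid is up. The bar can turn between the fingers
- stay (a joint): knee of the two-link folding stay on the case's left side (rad): 0 folded (lid shut), 2.79 links in line, 2.96 past straight on its stop = locked. A light spring (0.03 N m) snaps it past straight when the lid is fully up and let go. Pulled back below about 2.0 it stays folded and the lid comes down a little with it; let go nearer to straight, it may snap back
- stay_tab (a point): grip point of the black finger tab at the stay's knee, a flat bar 12 mm thick (along the case's y), 14 mm wide, 55 mm long; the point is 42 mm out from the knee, 13 mm short of the tip. With the lid up the tab points to the case's front and up, about 150 mm above the bench; with the lid shut it hangs down beside the case. It swings about stay_pivot with the lower link
- stay_pivot (a point): lower pivot of the stay on the case's left side, 11 mm outside the wall, 65 mm above the bench; its axis runs along the case's y; the knee is 78 mm from it. Turning the tab about it by about 0.7 rad, towards the front, breaks the stay (under 5 N)
- tray: fixed flat steel plate, 190 by 210 by 5 mm, on which the jars stand at the start; origin: centre of its underside
- jar0: squat amber glass jar, round, 48 mm across and 26 mm tall, with a tall white screw cap on it 30 mm across, 56 mm tall in all, 60 to 130 g, may be absent; origin: centre of its underside; z: its axis, up
- jar1: squat amber glass jar, round, 48 mm across and 26 mm tall, with a tall white screw cap on it 30 mm across, 56 mm tall in all, 60 to 130 g, may be absent; origin: centre of its underside; z: its axis, up
- jar2: squat amber glass jar, round, 48 mm across and 26 mm tall, with a tall white screw cap on it 30 mm across, 56 mm tall in all, 60 to 130 g, may be absent; origin: centre of its underside; z: its axis, up
- jar3: squat amber glass jar, round, 48 mm across and 26 mm tall, with a tall white screw cap on it 30 mm across, 56 mm tall in all, 60 to 130 g, may be absent; origin: centre of its underside; z: its axis, up
- insert_hole0 (a point): mouth (top centre) of a round hole, 53 mm across and 22 mm deep, in the grey insert in the case; its floor is 22 mm below this point, level with the case's inner floor; the insert's top is 57 mm below the case rim. The four holes are a 2 by 2 group on the right of the case, 76 mm apart across the case and 60 mm front to back
- insert_hole1 (a point): mouth (top centre) of a round hole, 53 mm across and 22 mm deep, in the grey insert in the case; its floor is 22 mm below this point, level with the case's inner floor; the insert's top is 57 mm below the case rim. The four holes are a 2 by 2 group on the right of the case, 76 mm apart across the case and 60 mm front to back
- insert_hole2 (a point): mouth (top centre) of a round hole, 53 mm across and 22 mm deep, in the grey insert in the case; its floor is 22 mm below this point, level with the case's inner floor; the insert's top is 57 mm below the case rim. The four holes are a 2 by 2 group on the right of the case, 76 mm apart across the case and 60 mm front to back
- insert_hole3 (a point): mouth (top centre) of a round hole, 53 mm across and 22 mm deep, in the grey insert in the case; its floor is 22 mm below this point, level with the case's inner floor; the insert's top is 57 mm below the case rim. The four holes are a 2 by 2 group on the right of the case, 76 mm apart across the case and 60 mm front to back
- slide_box: bystander, grey slide box 85 by 110 by 36 mm; origin: centre of its underside
- oil_bottle: bystander, small amber bottle with black cap, 40 mm across, 70 mm tall; origin: centre of its underside
- beaker: bystander, glass beaker 70 mm across, 85 mm tall; origin: centre of its underside
Not all that is in view belongs to the job. What is shaped like the jar2 but green is not meant.

How it is judged:
By the outcome, as a careful person would: the job done as asked, in the order asked, and still so for the second after the job is handed in, with the robot touching nothing.
Of jar0, jar1, jar2, jar3 only 2 to 4 are there at a start; the rules pass over those that are not, and their reading is None.
At some moment in a run one of jar0, jar1, jar2, jar3 may be knocked a few centimetres aside while the robot is not near it.
It also fails if it takes over 210 s, if anything falls off the work surface, if the arm or the gripper's body presses on something with over 40 N, if the wrist force passes 120 N, or if a joint passes its speed limit or range.

ROBOT

A 6-joint arm with a two-finger parallel gripper is mounted at the origin on the work surface. World frame = base frame: x ahead of the robot, y to its left, z up, the work surface at z = 0. Lengths are in mm, angles in rad, forces in N, time in s.
With the tool pointing down it reaches from about 350 to 975 mm from the base axis. Payload 7.1 kg.
Tool frame: the origin (TCP) lies at the centre of the arm's flange, where the gripper is bolted on; the fingertips stand 182 mm ahead of it and the grasp point (between the pads) lies 163 mm ahead of it; z points along the fingers, y is the line along which they close (so a half turn about z gives the same grasp; the last joint's range is limited). The gripper opens to 88 mm and grips with 3 to 60 N. Pads are 20 mm wide; open, the fingers measure 115 mm over their backs; the gripper's body (75 mm by 178 mm) begins 61 mm behind the grasp point.
Start: joints at [1.239, 0.423, 1.63, -0, 1.089, -0.019], TCP at [192.296, 594.667, 404.675] pointing down, gripper open.
Joint ranges: [-3, 3], [-0.9, 2.11], [0.09, 2.58], [-1.31, 4.45], [0.11, 2.69], [-2.54, 2.54]. Speed limits (rad/s): [2.39, 2.39, 3.01, 3.14, 3.14, 3.14].

INTERFACE

Orientations are given as a rotation vector (axis times angle).
In Python, from workcell import readout, get_image, ctrl gives the robot as it stands.
- The arm moves only by the tool step_arm, never from a script. Its argument "targets" is a list that holds one entry, the list of rows, each a list of 7 numbers: the shift along the world's x, y, z as a fraction of full scale, then the turn, a rotation vector about the world's x, y, z as a fraction of full scale, then the opening, from 0 (shut) to 1 (fully open). In form: [[[dx, dy, dz, wx, wy, wz, claw], ...]]. A call has exactly 5 rows; each row shifts and turns the commanded pose from where the row before left it; what a row does not reach is not made up. Full scale, the value 1, is 0.05 m for a shift and 4 degrees for a turn. A row lasts 1/8 s, in which the tool goes at most 62.5 mm and 10.7 degrees, less where a joint would pass 70% of its speed; a pose out of reach is approached as far as the arm can. A call with a number of a shift or a turn outside -1 to 1 is refused whole. A call with a gripper value outside its range is refused whole. The fingers move at their own pace and stop on an object; the grip force is fixed at half the most. Time passes only in rows, so rows that do not move let the fingers close, or fill a call up. It gives the time, the measured TCP pose, the force, the opening and the grip force at its end, in the units of the state.
- readout.get_obs(): the state, without advancing time (a new reading comes with each control period).
- get_image(name): name is "scene" or "top"; returns a dict with "pixels" (400x640x3 uint8, red, green, blue), "intrinsics" (3x3 intrinsics, pixels), "k1" (the pictures are not rectified: a ray, as slopes to the right and down, at radius r is drawn at 1 + k1 r^2 times it, then the intrinsics apply), "extrinsics" (4x4, takes a point from world to camera coordinates). Camera axes: x right, y down, z forward; pixel columns grow to the right and rows downward; lengths in mm; the calibration is good to about 2 mm. A picture is of the moment at which its call begins. There is no depth.
- ctrl.close_job(): hands the job in; it is judged then, once.
The state is a dict: "t": time; "qpos": joint angles; "qvel": joint speeds; "joint_torque": joint torques, N m; "ee_pos": TCP position; "orientation": TCP orientation; "ft_force": force on the tool from outside, world axes, zero at the start; "moment": the same for the moment, N m; "width": finger opening in mm; "grasp_force": force on a finger pad.
Only numpy, scipy, OpenCV 4.12 (cv2) and the standard library are available. Lean on these libraries where they do the work, as an engineer would, in place of code of your own. Each camera call takes 0.05 s, during which the arm holds its last target. There are 200 camera calls.

## Working session

There is one attempt and no reset: what is moved stays moved. The work goes in short steps, Python scripts to look and compute and a tool call to move; the robot and the scene stay as the last step left them, time stands still between calls to the robot, and variables do not carry over. Pictures are saved under pics/ and viewed, at most 14 in all, crops included, and the job is handed in when it is done.

Besides the shell and the picture viewer there is one more tool, called after ">>>" in YAML: its name, and indented under it one key for each argument. step_arm: Moves the arm, as the interface text tells. Shift numbers are shares of 0.05 m and turn numbers shares of 4 degrees, none past 1 either way. Its arguments: {"type":"object","properties":{"targets":{"type":"array"}},"required":["targets"]}

```bash
mkdir -p pics; ls; cat > h.py <<'E'
import numpy as np, cv2
from workcell import readout, get_image, ctrl
def snap(n,tag):
    g=get_image(n); cv2.imwrite(f'pics/{tag}.png',cv2.cvtColor(g['pixels'],cv2.COLOR_RGB2BGR))
    np.savez(f'pics/{tag}.npz',**{k:np.array(g[k]) for k in g}); return g
def load(tag): return dict(np.load(f'pics/{tag}.npz'))
def ray(g,u,v):
    K=np.array(g['intrinsics']);k=float(g['k1']);E=np.array(g['extrinsics'])
    d=np.array([(u-K[0,2])/K[0,0],(v-K[1,2])/K[1,1]]);p=d.copy()
    for _ in range(30): p=d/(1+k*(p@p))
    R=E[:3,:3];o=-R.T@E[:3,3];r=R.T@np.array([p[0],p[1],1]);return o,r/np.linalg.norm(r)
def onz(g,u,v,z):
    o,r=ray(g,u,v);return o+r*(z-o[2])/r[2]
def proj(g,P):
    K=np.array(g['intrinsics']);k=float(g['k1']);E=np.array(g['extrinsics'])
    c=E[:3,:3]@np.array(P,float)+E[:3,3];p=c[:2]/c[2];p=p*(1+k*(p@p));return np.round(K[:2,:2]@p+K[:2,2],1)
def tri(g1,a,g2,b):
    o1,r1=ray(g1,*a);o2,r2=ray(g2,*b);t=np.linalg.lstsq(np.c_[r1,-r2],o2-o1,rcond=None)[0]
    p,q=o1+t[0]*r1,o2+t[1]*r2;return (p+q)/2,np.linalg.norm(p-q)
E
python3 - <<'E'
from h import *
np.set_printoptions(precision=3,suppress=True)
for n in('scene','top'):
    g=snap(n,n+'0');print(n,g['intrinsics'],g['k1'],g['extrinsics'])
print(readout.get_obs())
E
```

```text
pics
scene [[366.486   0.    322.24 ]
 [  0.    366.486 198.625]
 [  0.      0.      1.   ]] -0.0270200413919437 [[   0.359    0.933   -0.021 -234.377]
 [   0.58    -0.24    -0.779 -205.967]
 [  -0.732    0.267   -0.627 1344.273]
 [   0.       0.       0.       1.   ]]
top [[414.543   0.    315.805]
 [  0.    414.543 204.151]
 [  0.      0.      1.   ]] -0.06664475925408415 [[   0.027   -0.999    0.02    35.118]
 [  -0.99    -0.03    -0.141  493.712]
 [   0.142   -0.016   -0.99  1253.564]
 [   0.       0.       0.       1.   ]]
{'t': 0.1, 'qpos': array([ 1.239,  0.424,  1.631, -0.   ,  1.089, -0.019]), 'qvel': array([ 0.001,  0.001, -0.002, -0.002, -0.   , -0.   ]), 'joint_torque': array([  0.   , -54.561, -27.432,   0.064,   0.019,  -0.   ]), 'ee_pos': array([192.238, 594.443, 403.978]), 'orientation': array([-0.489, -3.103,  0.002]), 'ft_force': array([-0.388, -1.026,  0.25 ]), 'moment': array([-0.001,  0.016,  0.019]), 'grasp_force': 0.0, 'width': 87.39233116245722}
```

View pics/top0.png

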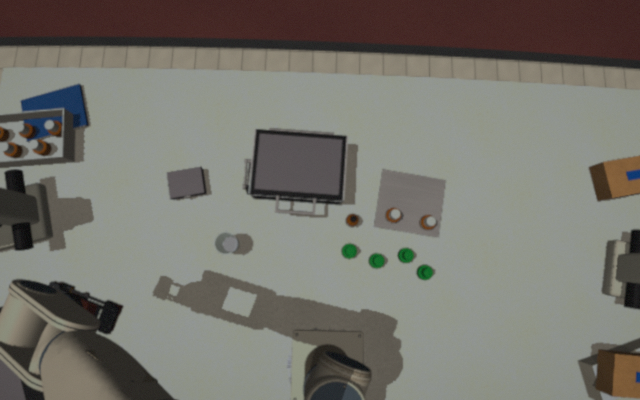

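View pics/scene0.png

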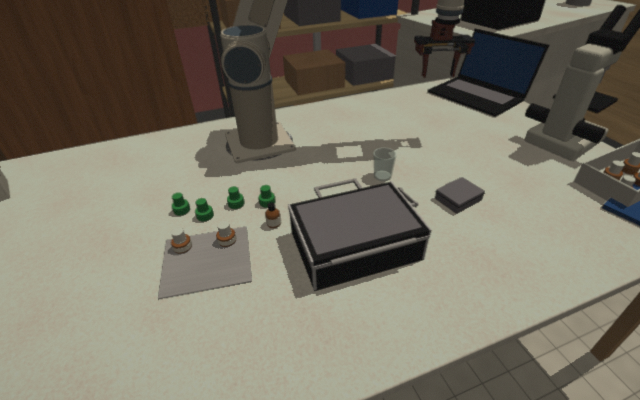

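The top view shows the shut case around (299,166) with its handle near (302,210). Two amber jars stand on the tray at (394,215) and (429,222). The green decoys are below the tray, and the oil bottle at (352,220) is close to the case. I'll take a closer crop and measure.

```bash
python3 - <<'E'
from h import *
np.set_printoptions(precision=1,suppress=True)
g=load('top0');im=g['pixels'][120:280,235:455]
big=cv2.resize(im,None,fx=3.6,fy=3.6,interpolation=cv2.INTER_CUBIC)
big=cv2.convertScaleAbs(big,alpha=1.3,beta=10)
cv2.imwrite('pics/crop1.png',big[:,:,::-1])
hsv=cv2.cvtColor(g['pixels'],cv2.COLOR_RGB2HSV)
def blobs(m,lo,hi,z):
    n,_,s,c=cv2.connectedComponentsWithStats(m.astype(np.uint8))
    for i in range(1,n):
        if lo<s[i,4]<hi: print(c[i],s[i],onz(g,*c[i],z))
H,S,V=[hsv[:,:,i].astype(int) for i in range(3)]
roi=np.zeros_like(H,bool);roi[120:290,150:460]=1
print('green');blobs(roi&(H>40)&(H<85)&(S>100),30,500,30)
print('amber');blobs(roi&(H<20)&(S>110),15,500,20)
print('white');blobs(roi&(V>170)&(S<30),20,400,56)
E
```

```text
green
[349.  250.6] [342 244  15  14 164] [351.9 -57.   30. ]
[405.6 255. ] [398 249  16  13 163] [ 342.7 -232.8   30. ]
[376.4 260.4] [370 254  14  14 163] [ 324.  -142.1   30. ]
[424.6 272. ] [418 265  15  15 167] [ 292.  -292.1   30. ]
amber
[390.3 216. ] [386 208  14  14  56] [ 464.  -186.7   20. ]
[351.8 220.3] [347 215  11  11  75] [447.  -65.1  20. ]
[424.6 222.9] [421 215  12  14  55] [ 445.2 -295.8   20. ]
white
```

View pics/crop1.png

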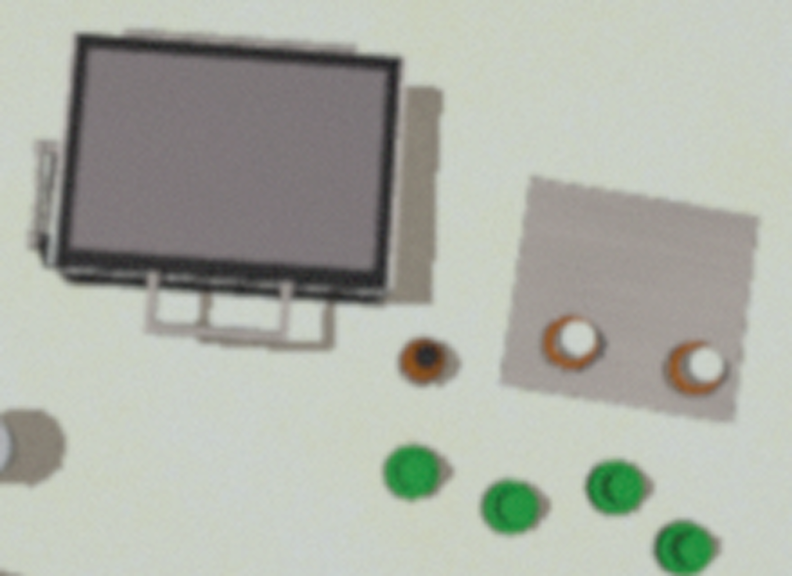

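The crop shows the handle bar centred near crop pixel (217,331), caps at (577,340) and (706,365), and the lid corners clearly.

```bash
cat >> h.py <<'E'
def c2p(u,v,s=3.6,x=235,y=120): return ((u+.5)/s-.5+x,(v+.5)/s-.5+y)
E
python3 - <<'E'
from h import *
np.set_printoptions(precision=1,suppress=True)
g=load('top0')
L=[onz(g,*c2p(*p),99) for p in[(78,35),(402,58),(386,293),(58,268)]]
for p in L:print('lid',p)
print([np.linalg.norm(L[i]-L[(i+1)%4]) for i in range(4)])
h1,h2=[onz(g,*c2p(*p),92) for p in[(149,328),(285,336)]];print('h',h1,h2,(h1+h2)/2,np.linalg.norm(h1-h2))
for p in[(577,340),(706,365)]:
    q=onz(g,*c2p(*p),61);print('jar',q, proj(load('scene0'),q))
print('bottle',onz(g,*c2p(427,355),70))
for p in[(533,175),(760,216),(735,420),(500,383)]:print('tray',onz(g,*c2p(*p),5))
c=sum(L)/4;yd=(L[0]+L[3]-L[1]-L[2]);print('c',c,np.degrees(np.arctan2(yd[1],yd[0]))-90)
s=load('scene0')
print('handle in scene',proj(s,(h1+h2)/2),proj(s,h1),proj(s,h2))
print('stay knee',onz(g,*c2p(45,245),40))
E
```

```text
lid [706.8 236.7  99. ]
lid [695.6 -36.6  99. ]
lid [494.9 -26.6  99. ]
lid [507.6 243.3  99. ]
[np.float64(273.52184600009815), np.float64(200.8793550000993), np.float64(270.21222261096443), np.float64(199.27979062518784)]
h [461.1 167.2  92. ] [457.8  55.3  92. ] [459.4 111.3  92. ] 111.91317894572857
jar [ 465.4 -192.6   61. ] [222.9 223.7]
jar [ 447.2 -303.3   61. ] [176.7 230.6]
bottle [447.9 -64.2  70. ]
tray [ 620.6 -164.6    5. ]
tray [ 589.9 -371.4    5. ]
tray [ 405.1 -345.7    5. ]
tray [ 432.2 -136.1    5. ]
c [601.2 104.2  99. ] -2.512467207049724
handle in scene [334.4 184.4] [353.6 180. ] [314.5 188.9]
stay knee [537. 264.  40.]
```

>>> step_arm:
  targets:
    - [[0.267,-0.483,-0.07,0,0,-0.93,0.5],[0.267,-0.483,-0.07,0,0,-0.93,0.5],[0.267,-0.483,-0.07,0,0,-0.93,0.5],[0.267,-0.483,-0.07,0,0,-0.93,0.5],[0.267,-0.483,-0.07,0,0,-0.93,0.5]]

```text
t: 0.72
ee_pos: [259.3, 473.0, 386.8]
orientation: [-0.987, -2.982, 0.001]
ft_force: [0.3, -0.0, -0.9]
width: 44.9
grasp_force: 0.0
```

>>> step_arm:
  targets:
    - [[0.267,-0.483,-0.07,0,0,-0.93,0.5],[0.267,-0.483,-0.07,0,0,-0.93,0.5],[0.267,-0.483,-0.07,0,0,-0.93,0.5],[0.267,-0.483,-0.07,0,0,-0.93,0.5],[0.267,-0.483,-0.07,0,0,-0.93,0.5]]

```text
t: 1.35
ee_pos: [326.0, 352.3, 369.4]
orientation: [-1.456, -2.784, 0.001]
ft_force: [-0.3, 0.2, -0.3]
width: 44.0
grasp_force: 0.0
```

>>> step_arm:
  targets:
    - [[0.267,-0.483,-0.07,0,0,-0.93,0.5],[0.267,-0.483,-0.07,0,0,-0.93,0.5],[0.267,-0.483,-0.07,0,0,-0.93,0.5],[0.267,-0.483,-0.07,0,0,-0.93,0.5],[0.267,-0.483,-0.07,0,0,-0.93,0.5]]

```text
t: 1.98
ee_pos: [392.8, 231.5, 351.9]
orientation: [-1.887, -2.511, 0.001]
ft_force: [0.5, 0.0, -0.6]
width: 43.9
grasp_force: 0.0
```

>>> step_arm:
  targets:
    - [[0.267,-0.483,-0.07,0,0,-0.93,0.5],[0.267,-0.483,-0.07,0,0,-0.93,0.5],[0.267,-0.483,-0.07,0,0,-0.93,0.5],[0.267,-0.483,-0.07,0,0,-0.93,0.5],[0.267,-0.483,-0.07,0,0,-0.93,0.5]]

```text
t: 2.6
ee_pos: [459.6, 110.8, 334.4]
orientation: [-2.268, -2.173, 0.001]
ft_force: [0.1, 0.8, -0.0]
width: 44.0
grasp_force: 0.0
```

>>> step_arm:
  targets:
    - [[0,0,-0.32,0,0,0,0.5],[0,0,-0.32,0,0,0,0.5],[0,0,-0.32,0,0,0,0.5],[0,0,-0.32,0,0,0,0.5],[0,0,-0.3,0,0,0,0.5]]

```text
t: 3.22
ee_pos: [459.1, 111.9, 254.5]
orientation: [-2.265, -2.176, 0.001]
ft_force: [-0.1, -0.2, -0.5]
width: 43.5
grasp_force: 0.0
```

>>> step_arm:
  targets:
    - [[0,0,0,0,0,0,0],[0,0,0,0,0,0,0],[0,0,0,0,0,0,0],[0,0,0,0,0,0,0],[0,0,0,0,0,0,0]]

```text
t: 3.85
ee_pos: [460.2, 111.7, 256.3]
orientation: [2.265, 2.175, 0.004]
ft_force: [4.1, -1.9, -0.9]
width: 9.0
grasp_force: 30.0
```

```bash
cat >> h.py <<'E'
def arc(t0,t1,n):
    t=np.linspace(t0,t1,n+1);X=-245*np.cos(t)+7*np.sin(t);Z=245*np.sin(t)+7*np.cos(t)
    dx=np.diff(X)/50
    return np.round(np.c_[dx*.999,-dx*.042,np.diff(Z)/50],3)
E
python3 -c "
from h import *
print(arc(0,1.5,25).tolist())"
```

```text
[[0.017, -0.001, 0.294], [0.035, -0.001, 0.292], [0.052, -0.002, 0.289], [0.069, -0.003, 0.286], [0.086, -0.004, 0.281], [0.103, -0.004, 0.275], [0.119, -0.005, 0.269], [0.135, -0.006, 0.261], [0.151, -0.006, 0.252], [0.166, -0.007, 0.243], [0.18, -0.008, 0.233], [0.193, -0.008, 0.221], [0.206, -0.009, 0.209], [0.218, -0.009, 0.197], [0.23, -0.01, 0.183], [0.24, -0.01, 0.169], [0.25, -0.011, 0.154], [0.259, -0.011, 0.139], [0.267, -0.011, 0.123], [0.274, -0.012, 0.107], [0.28, -0.012, 0.09], [0.284, -0.012, 0.073], [0.288, -0.012, 0.056], [0.291, -0.012, 0.039], [0.293, -0.012, 0.021]]
```

>>> step_arm:
  targets:
    - [[0.017,-0.001,0.294,0,0,0,0],[0.035,-0.001,0.292,0,0,0,0],[0.052,-0.002,0.289,0,0,0,0],[0.069,-0.003,0.286,0,0,0,0],[0.086,-0.004,0.281,0,0,0,0]]

```text
t: 4.47
ee_pos: [472.9, 111.1, 328.3]
orientation: [2.265, 2.175, 0.003]
ft_force: [8.2, -0.7, -8.3]
width: 8.9
grasp_force: 30.0
```

>>> step_arm:
  targets:
    - [[0.103,-0.004,0.275,0,0,0,0],[0.119,-0.005,0.269,0,0,0,0],[0.135,-0.006,0.261,0,0,0,0],[0.151,-0.006,0.252,0,0,0,0],[0.166,-0.007,0.243,0,0,0,0]]

```text
t: 5.1
ee_pos: [505.7, 109.7, 392.9]
orientation: [-2.265, -2.175, 0.003]
ft_force: [0.9, -0.4, -7.2]
width: 9.4
grasp_force: 30.0
```

Forces are small and the bar is tracking the arc.

>>> step_arm:
  targets:
    - [[0.18,-0.008,0.233,0,0,0,0],[0.193,-0.008,0.221,0,0,0,0],[0.206,-0.009,0.209,0,0,0,0],[0.218,-0.009,0.197,0,0,0,0],[0.23,-0.01,0.183,0,0,0,0]]

```text
t: 5.72
ee_pos: [556.0, 107.5, 446.2]
orientation: [-2.263, -2.173, 0.008]
ft_force: [-13.4, 0.1, 9.9]
width: 8.6
grasp_force: 30.0
```

>>> step_arm:
  targets:
    - [[0.24,-0.01,0.169,0,0,0,0],[0.25,-0.011,0.154,0,0,0,0],[0.259,-0.011,0.139,0,0,0,0],[0.267,-0.011,0.123,0,0,0,0],[0.274,-0.012,0.107,0,0,0,0]]

```text
t: 6.35
ee_pos: [621.8, 104.6, 482.1]
orientation: [-2.266, -2.176, 0.001]
ft_force: [-5.8, -1.0, 7.2]
width: 9.3
grasp_force: 30.0
```

>>> step_arm:
  targets:
    - [[0.28,-0.012,0.09,0,0,0,0],[0.284,-0.012,0.073,0,0,0,0],[0.28,-0.012,0.056,0,0,0,0],[0.2,-0.01,0.03,0,0,0,0],[0,0,0,0,0,0,0]]

```text
t: 6.98
ee_pos: [675.2, 102.2, 493.9]
orientation: [2.264, 2.174, 0.004]
ft_force: [-0.5, -1.0, 4.6]
width: 9.4
grasp_force: 30.0
```

>>> step_arm:
  targets:
    - [[0.08,0,0.005,0,0,0,0],[0.08,-0.01,0.005,0,0,0,0],[0.08,0,0,0,0,0,0],[0.06,0,0,0,0,0,0],[0,0,0,0,0,0,0]]

```text
t: 7.6
ee_pos: [689.9, 101.5, 495.0]
orientation: [2.264, 2.173, 0.004]
ft_force: [0.1, -1.6, 7.1]
width: 9.1
grasp_force: 30.0
```

```bash
python3 - <<'E'
from h import *
g=snap('scene','scene1');im=g['pixels'][100:300,230:470]
cv2.imwrite('pics/s1.png',cv2.resize(im,None,fx=3,fy=3,interpolation=cv2.INTER_CUBIC)[:,:,::-1])
E
```

```text
(no output)
```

View pics/s1.png

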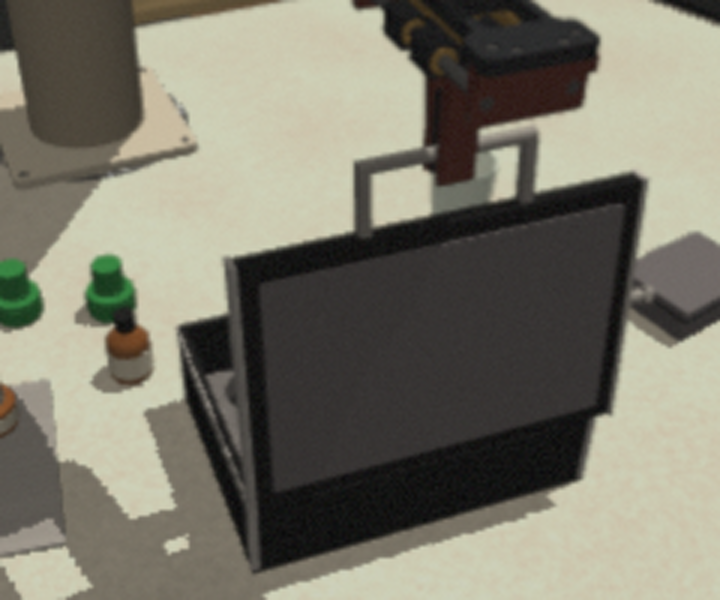

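The lid stands nearly vertical, with the fingers on the bar. I'll nudge it to its end, then let go.

>>> step_arm:
  targets:
    - [[0.04,0,0,0,0,0,0],[0.04,0,0,0,0,0,0],[0.04,0,0,0,0,0,0],[0,0,0,0,0,0,0],[0,0,0,0,0,0,0]]

```text
t: 8.28
ee_pos: [695.2, 101.4, 495.1]
orientation: [2.265, 2.174, 0.002]
ft_force: [-4.2, -2.9, 9.9]
width: 9.2
grasp_force: 30.0
```

>>> step_arm:
  targets:
    - [[0,0,0,0,0,0,0.4],[0,0,0,0,0,0,0.4],[0,0,0,0,0,0,0.4],[0,0,0,0,0,0,0.4],[0,0,0.2,0,0,0,0.4]]

```text
t: 8.9
ee_pos: [694.9, 102.0, 501.8]
orientation: [-2.265, -2.175, 0.002]
ft_force: [0.7, -0.1, -0.1]
width: 35.3
grasp_force: 0.0
```

>>> step_arm:
  targets:
    - [[0,0,0.4,0,0,0,0.4],[0,0,0.4,0,0,0,0.4],[-0.8,-0.5,0,0,0,0,0.6],[-0.8,-0.5,0,0,0,0,0.6],[-0.8,-0.5,0,0,0,0,0.6]]

```text
t: 9.52
ee_pos: [573.8, 26.4, 544.2]
orientation: [2.265, 2.175, 0.002]
ft_force: [0.1, -0.3, 0.0]
width: 52.1
grasp_force: 0.0
```

>>> step_arm:
  targets:
    - [[-0.5,-0.9,0,0,0,0,0.6],[-0.5,-0.9,0,0,0,0,0.6],[0,-0.9,0,0,0,0,0.6],[0,-0.9,0,0,0,0,0.6],[0,-0.9,0,0,0,0,0.6]]

```text
t: 10.15
ee_pos: [524.8, -199.5, 544.6]
orientation: [2.264, 2.174, 0.002]
ft_force: [-0.1, -0.0, 0.6]
width: 52.4
grasp_force: 0.0
```

```bash
python3 - <<'E'
from h import *
g=snap('top','top2');snap('scene','scene2')
im=g['pixels'][110:260,230:450]
cv2.imwrite('pics/crop2.png',cv2.convertScaleAbs(cv2.resize(im,None,fx=3.6,fy=3.6,interpolation=cv2.INTER_CUBIC),alpha=1.5,beta=10)[:,:,::-1])
E
```

```text
(no output)
```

View pics/crop2.png

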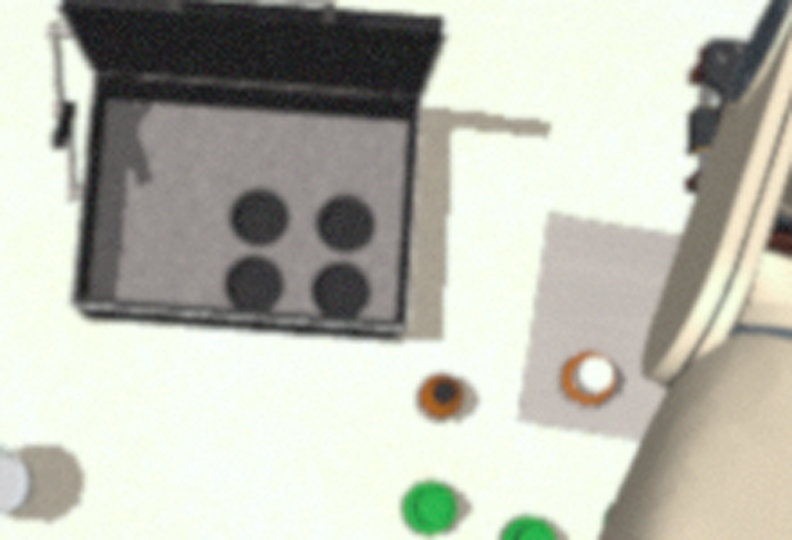

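The top crop shows four open holes, the rear pair at (259,217) and (345,222). The straightened stay with its black tab is on the left around (62,125), and jar0's cap hasn't moved. I'll turn the gripper to close along y and go to jar0 while measuring the holes.

```bash
python3 - <<'E'
from h import *
np.set_printoptions(precision=1,suppress=True)
g=load('top2');f=lambda u,v,z:onz(g,*c2p(u,v,3.6,230,110),z)
H=[f(*p,28) for p in[(259.5,217),(345.5,222.5),(254.5,286),(341,291)]]
for h in H:print(h)
print([np.linalg.norm(H[a]-H[b]) for a,b in[(0,1),(2,3),(0,2),(1,3)]])
print('rim',f(80,303,85),f(403,325,85))
print('tab',f(63,125,150), 'jar',f(596,375,61))
print(readout.get_obs()['qpos'])
E
```

```text
[601.4  96.5  28. ]
[598.8  20.9  28. ]
[539.8  98.9  28. ]
[537.6  23.4  28. ]
[np.float64(75.67298182161416), np.float64(75.55068486608783), np.float64(61.67092686159435), np.float64(61.237246933152655)]
rim [510.8 242.1  85. ] [500.4 -26.8  85. ]
tab [644.3 253.9 150. ] jar [ 466.2 -193.5   61. ]
[-0.4  0.2  1.6 -0.   1.3 -0.3]
```

>>> step_arm:
  targets:
    - [[-0.06,0.007,-0.24,0,0,-1,0.7],[-0.06,0.007,-0.24,0,0,-1,0.7],[-0.06,0.007,-0.24,0,0,-1,0.7],[-0.06,0.007,-0.24,0,0,-1,0.7],[-0.06,0.007,-0.24,0,0,-1,0.7]]

```text
t: 10.88
ee_pos: [510.2, -195.5, 483.5]
orientation: [2.61, 1.746, 0.002]
ft_force: [-0.7, -0.0, 0.6]
width: 61.5
grasp_force: 0.0
```

>>> step_arm:
  targets:
    - [[-0.06,0.007,-0.24,0,0,-1,0.7],[-0.06,0.007,-0.24,0,0,-1,0.7],[-0.06,0.007,-0.24,0,0,-1,0.7],[-0.06,0.007,-0.24,0,0,-1,0.7],[-0.06,0.007,-0.24,0,0,-1,0.7]]

```text
t: 11.5
ee_pos: [495.3, -193.8, 423.4]
orientation: [2.874, 1.267, 0.002]
ft_force: [-0.2, 0.3, -0.3]
width: 61.4
grasp_force: 0.0
```

>>> step_arm:
  targets:
    - [[-0.06,0.007,-0.24,0,0,-1,0.7],[-0.06,0.007,-0.24,0,0,-1,0.7],[-0.06,0.007,-0.24,0,0,-1,0.7],[-0.06,0.007,-0.24,0,0,-1,0.7],[-0.06,0.007,-0.24,0,0,-1,0.7]]

```text
t: 12.12
ee_pos: [480.5, -192.2, 363.4]
orientation: [3.05, 0.748, 0.002]
ft_force: [0.3, 1.3, -0.3]
width: 61.6
grasp_force: 0.0
```

>>> step_arm:
  targets:
    - [[-0.06,0.007,-0.24,0,0,-1,0.7],[-0.06,0.007,-0.24,0,0,-1,0.7],[-0.06,0.007,-0.24,0,0,-1,0.7],[-0.06,0.007,-0.24,0,0,-1,0.7],[-0.06,0.007,-0.24,0,0,-1,0.7]]

```text
t: 12.75
ee_pos: [465.7, -190.5, 303.3]
orientation: [3.134, 0.207, 0.003]
ft_force: [0.9, -0.1, 0.4]
width: 61.3
grasp_force: 0.0
```

```bash
python3 - <<'E'
from h import *
np.set_printoptions(precision=1,suppress=True)
a=snap('top','top3')['pixels'];g=snap('scene','scene3')
t=cv2.resize(a[190:290,320:460],None,fx=4,fy=4,interpolation=cv2.INTER_CUBIC)
s=cv2.resize(g['pixels'][180:280,140:290],None,fx=4,fy=4,interpolation=cv2.INTER_CUBIC)[:,:560]
cv2.imwrite('pics/c3.png',cv2.resize(np.vstack([t,s]),None,fx=.75,fy=.75)[:,:,::-1]);print(t.shape,s.shape)
E
```

```text
(400, 560, 3) (400, 560, 3)
```

View pics/c3.png

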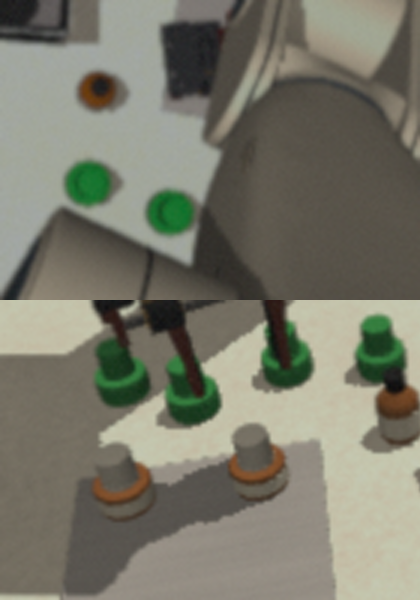

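The lower half shows both jars where measured, with caps at scene pixels ~(223.7,223.3) and (178,230), close to the predictions. Going down on jar0.

>>> step_arm:
  targets:
    - [[0,-0.03,-0.35,0,0,-1,0.7],[0,-0.02,-0.35,0,0,-1,0.7],[0,0,-0.35,0,0,0,0.7],[0,0,-0.35,0,0,0,0.7],[0,0,-0.35,0,0,0,0.7]]

```text
t: 13.48
ee_pos: [465.5, -193.5, 214.7]
orientation: [3.141, -0.007, 0.002]
ft_force: [0.3, -1.3, -0.5]
width: 61.1
grasp_force: 0.0
```

>>> step_arm:
  targets:
    - [[0,0,0,0,0,0,0],[0,0,0,0,0,0,0],[0,0,0,0,0,0,0],[0,0,0,0,0,0,0],[0,0,0,0,0,0,0]]

```text
t: 14.1
ee_pos: [465.2, -193.7, 215.5]
orientation: [3.141, -0.009, 0.002]
ft_force: [-0.3, -0.8, 3.9]
width: 29.7
grasp_force: 30.0
```

>>> step_arm:
  targets:
    - [[0,0,0.1,0,0,0,0],[0,0,0.3,0,0,0,0],[0,0,0.6,0,0,0,0],[0,0,0.6,0,0,0,0],[0,0,0.6,0,0,0,0]]

```text
t: 14.72
ee_pos: [464.8, -193.4, 326.8]
orientation: [3.141, -0.009, 0.0]
ft_force: [0.7, 0.5, -1.0]
width: 29.6
grasp_force: 30.0
```

>>> step_arm:
  targets:
    - [[0.15,0.585,0,0,0,0,0],[0.15,0.585,0,0,0,0,0],[0.15,0.585,0,0,0,0,0],[0.15,0.585,0,0,0,0,0],[0.15,0.585,0,0,0,0,0]]

```text
t: 15.35
ee_pos: [502.5, -46.3, 325.9]
orientation: [3.142, -0.009, 0.001]
ft_force: [-0.7, 0.1, -0.6]
width: 29.2
grasp_force: 30.0
```

>>> step_arm:
  targets:
    - [[0.15,0.585,0,0,0,0,0],[0.15,0.585,0,0,0,0,0],[0.15,0.585,0,0,0,0,0],[0.15,0.585,0,0,0,0,0],[0.15,0.585,0,0,0,0,0]]

```text
t: 15.98
ee_pos: [539.9, 100.0, 325.9]
orientation: [-3.142, 0.009, -0.001]
ft_force: [0.3, 0.0, -0.5]
width: 29.3
grasp_force: 30.0
```

>>> step_arm:
  targets:
    - [[0,0,-0.4,0,0,0,0],[0,0,-0.4,0,0,0,0],[0,0,-0.4,0,0,0,0],[0,0,-0.35,0,0,0,0],[0,0,0,0,0,0,0]]

```text
t: 16.6
ee_pos: [539.5, 98.9, 246.7]
orientation: [3.141, -0.009, -0.004]
ft_force: [-0.6, -0.8, -2.0]
width: 29.6
grasp_force: 30.0
```

```bash
python3 - <<'E'
from h import *
np.set_printoptions(precision=1,suppress=True)
g=snap('top','top4');snap('scene','scene4')
o=readout.get_obs();print(o['ee_pos'],o['ft_force'],o['qpos'])
cv2.imwrite('pics/c4.png',cv2.resize(g['pixels'][130:290,240:440],None,fx=3.6,fy=3.6,interpolation=cv2.INTER_CUBIC)[:,:,::-1])
E
```

```text
[540.2  99.  247.9] [-0.5  0.7 -0.4] [0.2 0.5 1.9 0.  0.7 1.7]
```

View pics/c4.png

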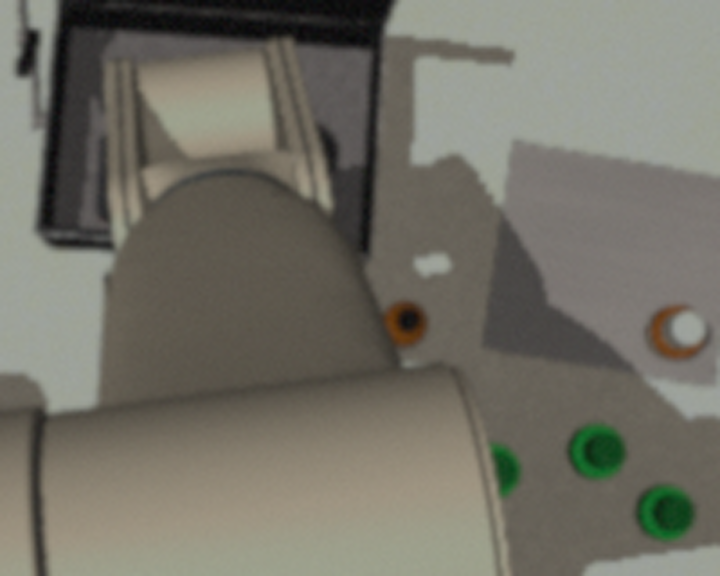

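The arm hides the hole. Jar1 is still in place, cap at ~(430.8,220.8). I'll lower jar0 slowly and watch the force.

>>> step_arm:
  targets:
    - [[0,0,-0.08,0,0,0,0],[0,0,-0.08,0,0,0,0],[0,0,-0.08,0,0,0,0],[0,0,-0.08,0,0,0,0],[0,0,0,0,0,0,0]]

```text
t: 17.32
ee_pos: [539.8, 98.9, 231.0]
orientation: [3.141, -0.009, -0.001]
ft_force: [0.0, -0.3, -1.0]
width: 29.7
grasp_force: 30.0
```

>>> step_arm:
  targets:
    - [[0,0,-0.08,0,0,0,0],[0,0,-0.08,0,0,0,0],[0,0,-0.08,0,0,0,0],[0,0,-0.02,0,0,0,0],[0,0,0,0,0,0,0]]

```text
t: 17.95
ee_pos: [540.0, 99.0, 218.4]
orientation: [3.142, -0.009, -0.0]
ft_force: [-0.4, 0.5, -1.4]
width: 29.4
grasp_force: 30.0
```

Now the last 2 mm, then release and lift.

>>> step_arm:
  targets:
    - [[0,0,-0.03,0,0,0,0],[0,0,-0.01,0,0,0,0],[0,0,0,0,0,0,0.45],[0,0,0,0,0,0,0.45],[0,0,0,0,0,0,0.45]]

```text
t: 18.58
ee_pos: [540.0, 99.0, 216.5]
orientation: [-3.142, 0.009, -0.0]
ft_force: [0.1, -0.7, 1.1]
width: 39.4
grasp_force: 0.0
```

>>> step_arm:
  targets:
    - [[0,0,0.3,0,0,0,0.45],[0,0,0.5,0,0,0,0.45],[0,0,0.6,0,0,0,0.6],[0,0,0.6,0,0,0,0.7],[-0.15,-0.7,0,0,0,0,0.7]]

```text
t: 19.2
ee_pos: [533.9, 64.9, 320.1]
orientation: [-3.141, 0.005, -0.011]
ft_force: [0.1, 0.1, 0.3]
width: 61.2
grasp_force: 0.0
```

>>> step_arm:
  targets:
    - [[-0.15,-0.7,0,0,0,0,0.7],[-0.15,-0.7,0,0,0,0,0.7],[-0.15,-0.7,0,0,0,0,0.7],[-0.15,-0.7,0,0,0,0,0.7],[-0.15,-0.7,0,0,0,0,0.7]]

```text
t: 19.82
ee_pos: [494.7, -112.2, 317.6]
orientation: [3.141, -0.009, 0.002]
ft_force: [0.7, 0.1, 0.2]
width: 61.6
grasp_force: 0.0
```

>>> step_arm:
  targets:
    - [[-0.18,-0.75,0,0,0,0,0.7],[-0.18,-0.75,0,0,0,0,0.7],[-0.18,-0.75,0,0,0,0,0.7],[-0.18,-0.75,0,0,0,0,0.7],[-0.18,-0.75,0,0,0,0,0.7]]

```text
t: 20.45
ee_pos: [449.6, -299.8, 317.6]
orientation: [3.141, -0.009, 0.002]
ft_force: [-0.5, 0.0, -0.2]
width: 61.6
grasp_force: 0.0
```

```bash
python3 - <<'E'
from h import *
np.set_printoptions(precision=1,suppress=True)
g=snap('top','top5');s=snap('scene','scene5')
o=readout.get_obs();print(o['ee_pos'],o['ft_force'],o['qpos'])
t=cv2.resize(g['pixels'][150:250,240:400],None,fx=4,fy=4,interpolation=cv2.INTER_CUBIC)
b=cv2.resize(s['pixels'][190:250,140:300],None,fx=4,fy=4,interpolation=cv2.INTER_CUBIC)[:190]
cv2.imwrite('pics/c5.png',np.vstack([t,b])[:,:,::-1])
E
```

```text
[ 449.5 -301.3  317.7] [ 0.2 -0.3  0.4] [-0.6  0.4  1.9 -0.   0.8  1. ]
```

View pics/c5.png

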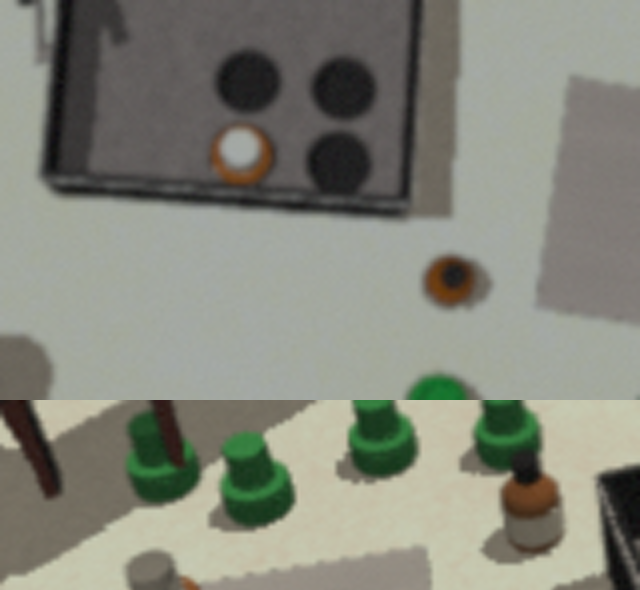

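Jar0 sits in the front-left hole, cap at (240,150). Jar1 hasn't moved, so I'll pick it up.

>>> step_arm:
  targets:
    - [[-0.04,-0.05,-0.4,0,0,0,0.7],[0,0,-0.4,0,0,0,0.7],[0,0,-0.44,0,0,0,0.7],[0,0,-0.4,0,0,0,0.7],[0,0,-0.4,0,0,0,0.7]]

```text
t: 21.18
ee_pos: [448.3, -300.4, 214.6]
orientation: [3.141, -0.008, 0.001]
ft_force: [-0.8, 0.3, 0.4]
width: 61.4
grasp_force: 0.0
```

>>> step_arm:
  targets:
    - [[0,0,0,0,0,0,0],[0,0,0,0,0,0,0],[0,0,0,0,0,0,0],[0,0,0,0,0,0,0],[0,0,0,0,0,0,0]]

```text
t: 21.8
ee_pos: [448.2, -301.0, 215.4]
orientation: [3.141, -0.009, 0.001]
ft_force: [0.3, 2.7, 7.1]
width: 29.2
grasp_force: 30.0
```

>>> step_arm:
  targets:
    - [[0,0,0.1,0,0,0,0],[0,0,0.3,0,0,0,0],[0,0,0.6,0,0,0,0],[0,0,0.6,0,0,0,0],[0,0,0.6,0,0,0,0]]

```text
t: 22.42
ee_pos: [447.8, -301.0, 326.3]
orientation: [3.141, -0.009, 0.001]
ft_force: [0.6, 0.3, -1.0]
width: 29.7
grasp_force: 30.0
```

>>> step_arm:
  targets:
    - [[0.182,0.649,0,0,0,0,0],[0.182,0.649,0,0,0,0,0],[0.182,0.649,0,0,0,0,0],[0.182,0.649,0,0,0,0,0],[0.182,0.649,0,0,0,0,0]]

```text
t: 23.05
ee_pos: [493.6, -137.8, 325.4]
orientation: [3.141, -0.009, 0.001]
ft_force: [0.4, -0.6, -0.1]
width: 29.6
grasp_force: 30.0
```

>>> step_arm:
  targets:
    - [[0.182,0.649,0,0,0,0,0],[0.182,0.649,0,0,0,0,0],[0.182,0.649,0,0,0,0,0],[0.182,0.649,0,0,0,0,0],[0.182,0.649,0,0,0,0,0]]

```text
t: 23.68
ee_pos: [539.1, 24.5, 325.4]
orientation: [3.142, -0.009, 0.001]
ft_force: [0.0, 0.7, -1.1]
width: 29.0
grasp_force: 30.0
```

>>> step_arm:
  targets:
    - [[0,0,-0.4,0,0,0,0],[0,0,-0.4,0,0,0,0],[0,0,-0.4,0,0,0,0],[0,0,-0.35,0,0,0,0],[0,0,0,0,0,0,0]]

```text
t: 24.3
ee_pos: [538.5, 23.4, 246.2]
orientation: [3.141, -0.009, -0.003]
ft_force: [-0.5, -0.7, -0.7]
width: 29.2
grasp_force: 30.0
```

>>> step_arm:
  targets:
    - [[0,0,-0.08,0,0,0,0],[0,0,-0.08,0,0,0,0],[0,0,-0.08,0,0,0,0],[0,0,-0.08,0,0,0,0],[0,0,0,0,0,0,0]]

```text
t: 24.92
ee_pos: [538.9, 23.5, 230.7]
orientation: [3.142, -0.009, -0.001]
ft_force: [-0.5, -0.6, -1.2]
width: 29.5
grasp_force: 30.0
```

>>> step_arm:
  targets:
    - [[0,0,-0.08,0,0,0,0],[0,0,-0.08,0,0,0,0],[0,0,-0.08,0,0,0,0],[0,0,-0.02,0,0,0,0],[0,0,0,0,0,0,0]]

```text
t: 25.55
ee_pos: [539.0, 23.5, 217.9]
orientation: [-3.142, 0.009, 0.0]
ft_force: [-1.0, 0.2, -1.9]
width: 29.5
grasp_force: 30.0
```

>>> step_arm:
  targets:
    - [[0,0,-0.03,0,0,0,0],[0,0,0,0,0,0,0],[0,0,0,0,0,0,0.45],[0,0,0,0,0,0,0.45],[0,0,0,0,0,0,0.45]]

```text
t: 26.18
ee_pos: [539.1, 23.5, 216.6]
orientation: [3.142, -0.009, 0.0]
ft_force: [0.9, -0.1, -0.2]
width: 39.6
grasp_force: 0.0
```

>>> step_arm:
  targets:
    - [[0,0,0.3,0,0,0,0.45],[0,0,0.6,0,0,0,0.45],[0,0,0.8,0,0,0,0.6],[-0.4,0,0.8,0,0,0,0.6],[-0.8,0,0,0,0,0,0.6]]

```text
t: 26.8
ee_pos: [480.3, 23.5, 345.5]
orientation: [-3.141, 0.009, -0.013]
ft_force: [-0.1, -0.4, 0.0]
width: 52.9
grasp_force: 0.0
```

>>> step_arm:
  targets:
    - [[-0.5,0,0.5,0,0,0,0.5],[-0.5,0,0.2,0,0,0,0.5],[0,0.8,0,0,0,0,0.5],[0,0.8,0,0,0,0,0.5],[0,0.8,0,0,0,0,0.5]]

```text
t: 27.42
ee_pos: [428.8, 144.5, 377.7]
orientation: [-3.141, 0.01, -0.003]
ft_force: [-0.3, 0.5, 0.2]
width: 44.2
grasp_force: 0.0
```

>>> step_arm:
  targets:
    - [[0,0.8,0,0,0,0,0.5],[0,0.8,0,0,0,0,0.5],[0,0.8,0,0,0,0,0.5],[0,0.8,0,0,0,0,0.5],[0,0,0,0,0,0,0.5]]

```text
t: 28.05
ee_pos: [428.8, 305.5, 377.5]
orientation: [-3.14, 0.004, -0.002]
ft_force: [-0.2, 0.2, 1.1]
width: 43.9
grasp_force: 0.0
```

```bash
python3 - <<'E'
from h import *
np.set_printoptions(precision=1,suppress=True)
g=snap('top','top6');s=snap('scene','scene6')
o=readout.get_obs();print(o['ee_pos'],o['ft_force'],o['qpos'])
t=cv2.resize(g['pixels'][110:220,225:385],None,fx=5,fy=5,interpolation=cv2.INTER_CUBIC)
cv2.imwrite('pics/c6.png',cv2.convertScaleAbs(t,alpha=1.4,beta=10)[:,:,::-1])
E
```

```text
[428.6 303.3 376.9] [-0.8  0.3  0.2] [ 0.6  0.3  1.9 -0.   1.   2.2]
```

View pics/c6.png

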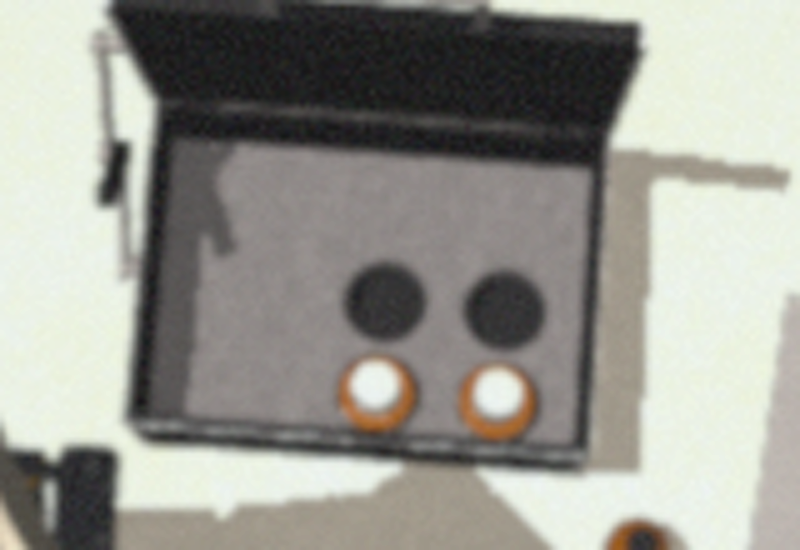

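Both jars are seated in the front holes. The stay is straight, with its tab near crop (112,175), the lower pivot near (128,272) and the upper end at (102,40).

```bash
python3 - <<'E'
from h import *
np.set_printoptions(precision=1,suppress=True)
g=load('top6');f=lambda u,v,z:onz(g,*c2p(u,v,5,225,110),z)
print('pivot',f(128,272,65));
for z in(110,125,150,160):print(z,'tabtop',f(119,145,z),'tabtip',f(107,203,z),'mid',f(112,178,z))
print('upper end',f(102,40,150),f(102,40,180),f(102,40,220))
m=(g['pixels'][130:160,240:255].max(2)<60)
print(m.astype(int))
E
```

```text
pivot [606.7 254.6  65. ]
110 tabtop [673.7 257.4 110. ] tabtip [637.7 262.6 110. ] mid [653.2 260.5 110. ]
125 tabtop [669.2 255.1 125. ] tabtip [633.6 260.2 125. ] mid [648.9 258.1 125. ]
150 tabtop [661.6 251.1 150. ] tabtip [626.8 256.2 150. ] mid [641.7 254.1 150. ]
160 tabtop [658.6 249.6 160. ] tabtip [624.1 254.6 160. ] mid [638.9 252.5 160. ]
upper end [724.8 264.5 150. ] [714.  259.5 180. ] [699.7 252.8 220. ]
[[0 0 0 0 0 0 0 0 0 0 0 0 0 0 0]
 [0 0 0 0 0 0 0 0 0 0 0 0 0 0 0]
 [0 0 0 0 0 0 0 0 0 0 0 0 0 0 0]
 [0 0 0 0 0 0 0 0 0 0 0 0 0 0 0]
 [0 0 0 0 0 0 0 0 0 0 0 0 0 0 0]
 [0 0 0 0 0 0 0 0 0 0 0 0 0 0 0]
 [0 0 0 0 0 0 0 0 0 0 0 0 0 0 0]
 [0 0 0 0 0 0 0 0 0 0 0 0 0 0 0]
 [0 0 0 0 0 0 0 0 0 0 0 0 0 0 0]
 [0 0 0 0 0 0 0 1 1 1 0 0 0 0 0]
 [0 0 0 0 0 0 0 1 1 1 0 0 0 0 0]
 [0 0 0 0 0 0 0 1 1 1 0 0 0 0 0]
 [0 0 0 0 0 0 0 1 1 1 0 0 0 0 0]
 [0 0 0 0 0 0 0 1 1 1 0 0 0 0 0]
 [0 0 0 0 0 0 0 1 1 1 0 0 0 0 0]
 [0 0 0 0 0 0 1 1 1 1 0 0 0 0 0]
 [0 0 0 0 0 0 1 1 1 1 0 0 0 0 0]
 [0 0 0 0 0 0 1 1 1 0 0 0 0 0 0]
 [0 0 0 0 0 1 1 1 1 0 0 0 0 0 0]
 [0 0 0 0 0 1 1 1 0 0 0 0 0 0 0]
 [0 0 0 0 0 0 0 0 0 0 0 0 0 0 0]
 [0 0 0 0 0 0 0 0 0 0 0 0 0 0 0]
 [0 0 0 0 0 0 0 0 0 0 0 0 0 0 0]
 [0 0 0 0 0 0 0 0 0 0 0 0 0 0 0]
 [0 0 0 0 0 0 0 0 0 0 0 0 0 0 0]
 [0 0 0 0 0 0 0 0 0 0 0 0 0 0 0]
 [0 0 0 0 0 0 0 0 0 0 0 0 0 0 0]
 [0 0 0 0 0 0 0 0 0 0 0 0 0 0 1]
 [0 0 0 0 0 0 0 0 0 0 0 0 0 0 1]
 [0 0 0 0 0 0 0 0 0 0 0 0 0 0 1]]
```

>>> step_arm:
  targets:
    - [[0.507,-0.2,0.03,0,-1,-0.4,0.4],[0.507,-0.2,0.03,0,-1,0,0.4],[0.507,-0.2,0.03,0,-1,0,0.4],[0.507,-0.2,0.03,0,-1,0,0.4],[0.507,-0.19,0.03,0,-1,0,0.4]]

```text
t: 28.78
ee_pos: [556.3, 251.9, 384.4]
orientation: [-3.089, 0.054, -0.548]
ft_force: [0.2, -0.3, 0.1]
width: 34.9
grasp_force: 0.0
```

>>> step_arm:
  targets:
    - [[0.123,0,-0.338,0,0,0,0.4],[0.123,0,-0.338,0,0,0,0.4],[0.123,0,-0.338,0,0,0,0.4],[0,0,0,0,0,0,0.4],[0,0,0,0,0,0,0.4]]

```text
t: 29.4
ee_pos: [574.0, 254.3, 333.1]
orientation: [-3.089, 0.051, -0.544]
ft_force: [-0.0, -0.3, 0.1]
width: 35.3
grasp_force: 0.0
```

```bash
python3 - <<'E'
from h import *
from scipy.spatial.transform import Rotation as R
np.set_printoptions(precision=2,suppress=True)
g=snap('top','top7');s=snap('scene','scene7')
o=readout.get_obs();M=R.from_rotvec(o['orientation']).as_matrix();print(o['ee_pos'],o['qpos'],M[:,2],M[:,1],o['ee_pos']+163*M[:,2])
t=cv2.resize(g['pixels'][110:210,220:300],None,fx=5,fy=5,interpolation=cv2.INTER_CUBIC)
b=cv2.resize(s['pixels'][80:180,330:410],None,fx=5,fy=5,interpolation=cv2.INTER_CUBIC)
cv2.imwrite('pics/c7.png',cv2.convertScaleAbs(np.hstack([t,b])[:,:800],alpha=1.4,beta=10)[:,:,::-1])
E
```

```text
[574.15 254.28 333.78] [ 0.43  0.47  1.77 -0.26  0.6   2.22] [ 0.34 -0.   -0.94] [-0.03 -1.   -0.01] [629.99 254.19 180.64]
```

View pics/c7.png

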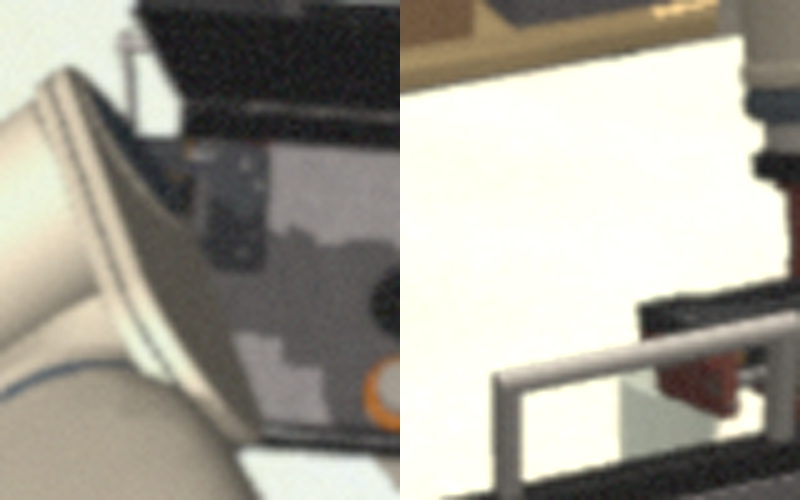

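The arm covers the tab in both views, so I'll advance the rest and check by finger width.

>>> step_arm:
  targets:
    - [[0.1,0,-0.27,0,0,0,0.4],[0.1,0,-0.27,0,0,0,0.4],[0.05,0,-0.13,0,0,0,0.4],[0,0,0,0,0,0,0.4],[0,0,0,0,0,0,0.4]]

```text
t: 30.12
ee_pos: [586.8, 254.0, 299.8]
orientation: [-3.089, 0.052, -0.545]
ft_force: [1.0, 0.3, 0.1]
width: 35.0
grasp_force: 0.0
```

>>> step_arm:
  targets:
    - [[0,0,0,0,0,0,0],[0,0,0,0,0,0,0],[0,0,0,0,0,0,0],[0,0,0,0,0,0,0],[0,0,0,0,0,0,0]]

```text
t: 30.75
ee_pos: [586.8, 253.8, 300.1]
orientation: [-3.089, 0.053, -0.545]
ft_force: [-0.6, -1.4, 3.5]
width: 12.1
grasp_force: 30.0
```

Width 12.1 confirms the tab is held. Working out the pull arc.

```bash
python3 - <<'E'
from h import *
T=np.array([586.6,300.0]);d0=np.radians(20);P=np.array([606.5,65.])
G0=T+163*np.array([np.sin(d0),-np.cos(d0)]);r=G0-P;print(G0,np.hypot(*r),np.degrees(np.arctan2(r[1],r[0])))
a0=np.arctan2(r[1],r[0]);prev=T;out=[]
for i in range(1,11):
    a=a0+.085*i;d=d0+np.radians(2.2*i)
    t=P+np.hypot(*r)*np.array([np.cos(a),np.sin(a)])-163*np.array([np.sin(d),-np.cos(d)])
    e=(t-prev)/50;out.append([round(e[0],3),round(-.042*e[0],3),round(e[1],3)]);prev=t
print(out,prev)
E
```

```text
[642.34928336 146.83010281] 89.33832796611216 66.3420588150053
[[np.float64(-0.258), np.float64(0.011), np.float64(0.01)], [np.float64(-0.261), np.float64(0.011), np.float64(-0.007)], [np.float64(-0.262), np.float64(0.011), np.float64(-0.024)], [np.float64(-0.262), np.float64(0.011), np.float64(-0.041)], [np.float64(-0.26), np.float64(0.011), np.float64(-0.058)], [np.float64(-0.258), np.float64(0.011), np.float64(-0.075)], [np.float64(-0.254), np.float64(0.011), np.float64(-0.092)], [np.float64(-0.249), np.float64(0.01), np.float64(-0.108)], [np.float64(-0.242), np.float64(0.01), np.float64(-0.125)], [np.float64(-0.235), np.float64(0.01), np.float64(-0.14)]] [459.61428118 267.07195936]
```

>>> step_arm:
  targets:
    - [[-0.258,0.011,0.01,0,-0.55,0,0],[-0.261,0.011,-0.007,0,-0.55,0,0],[-0.262,0.011,-0.024,0,-0.55,0,0],[-0.262,0.011,-0.041,0,-0.55,0,0],[-0.26,0.011,-0.058,0,-0.55,0,0]]

```text
t: 31.38
ee_pos: [533.7, 248.9, 303.0]
orientation: [-3.011, 0.02, -0.774]
ft_force: [6.0, 40.0, -38.5]
width: 12.5
grasp_force: 29.5
```

```bash
python3 - <<'E'
from h import *
from scipy.spatial.transform import Rotation as R
np.set_printoptions(precision=2,suppress=True)
g=snap('top','top8');s=snap('scene','scene8')
o=readout.get_obs();M=R.from_rotvec(o['orientation']).as_matrix();print(o['ee_pos'],o['qpos'],o['qvel'],o['ft_force'],o['moment'],M[:,2],M[:,1],o['ee_pos']+163*M[:,2])
E
```

```text
[533.86 249.04 303.94] [ 0.46  0.46  1.91 -0.57  0.35  2.54] [ 0.01  0.01 -0.01  0.01  0.03  0.  ] [ -0.04  30.88 -29.1 ] [4.2  2.62 2.04] [ 0.48  0.03 -0.88] [-0.   -1.   -0.04] [612.61 253.72 161.3 ]
```

Joint 6 hit its 2.54 limit because of the tilt, not because of an obstacle. I'll finish the pull by tilting back while the TCP stays nearly put, which moves joint 6 off the limit.

>>> step_arm:
  targets:
    - [[0,0.03,0,-0.2,0.4,0,0],[0,0.03,0,-0.2,0.4,0,0],[0,0.03,0,-0.1,0.4,0,0],[0,0.03,0.02,0,0.4,0,0],[-0.02,0.02,0.02,0,0.4,0,0]]

```text
t: 32.1
ee_pos: [537.7, 255.7, 312.4]
orientation: [3.085, -0.012, 0.589]
ft_force: [5.8, 9.1, 3.7]
width: 12.1
grasp_force: 30.0
```

```bash
cat >> h.py <<'E'
def st():
    from scipy.spatial.transform import Rotation as R
    np.set_printoptions(precision=2,suppress=True)
    o=readout.get_obs();M=R.from_rotvec(o['orientation']).as_matrix();print(o['ee_pos'],'q',o['qpos'],'F',o['ft_force'],o['moment'],'z',M[:,2],'y',M[:,1],'G',o['ee_pos']+163*M[:,2],o['width'])
E
python3 -c "
from h import *
st()"
```

```text
[537.7  255.65 312.41] q [ 0.46  0.46  1.86 -0.35  0.51  2.31] F [5.83 9.11 3.66] [ 1.3  -1.1   0.06] z [ 0.37 -0.   -0.93] y [-0.01 -1.   -0.  ] G [597.8 255.3 160.9] 12.14712779862975
```

>>> step_arm:
  targets:
    - [[0,0,0,0,0.55,0,0],[0,0.01,0,0,0.55,0,0],[0,0.01,0,0,0.55,0,0],[-0.02,0.01,0,0,0.55,0,0],[-0.02,0,0,0,0.55,0,0]]

```text
t: 32.72
ee_pos: [536.0, 256.9, 311.0]
orientation: [3.126, -0.013, 0.291]
ft_force: [16.9, 14.9, -17.4]
width: 12.3
grasp_force: 30.0
```

>>> step_arm:
  targets:
    - [[-0.06,0,-0.03,0,0,0,0],[-0.06,0,-0.03,0,0,0,0],[-0.05,0,-0.03,0,0,0,0],[-0.05,0,-0.03,0,0,0,0],[0,0,0,0,0,0,0]]

```text
t: 33.35
ee_pos: [524.9, 257.2, 305.1]
orientation: [3.127, -0.013, 0.293]
ft_force: [11.5, 15.4, -8.9]
width: 12.4
grasp_force: 30.0
```

```bash
python3 - <<'E'
from h import *
st()
g=snap('top','top9');s=snap('scene','scene9')
t=cv2.resize(g['pixels'][110:260,220:340],None,fx=3.3,fy=3.3,interpolation=cv2.INTER_CUBIC)
b=cv2.resize(s['pixels'][100:250,290:410],None,fx=3.3,fy=3.3,interpolation=cv2.INTER_CUBIC)
cv2.imwrite('pics/c9.png',cv2.convertScaleAbs(np.hstack([t,b]),alpha=1.3,beta=10)[:,:,::-1])
E
```

```text
[524.94 257.22 305.14] q [ 0.45  0.47  1.84 -0.13  0.67  2.13] F [11.53 15.37 -8.93] [ 2.69 -1.63  0.11] z [ 0.19 -0.   -0.98] y [-0.01 -1.    0.  ] G [555.25 256.93 144.99] 12.403720122269187
```

View pics/c9.png

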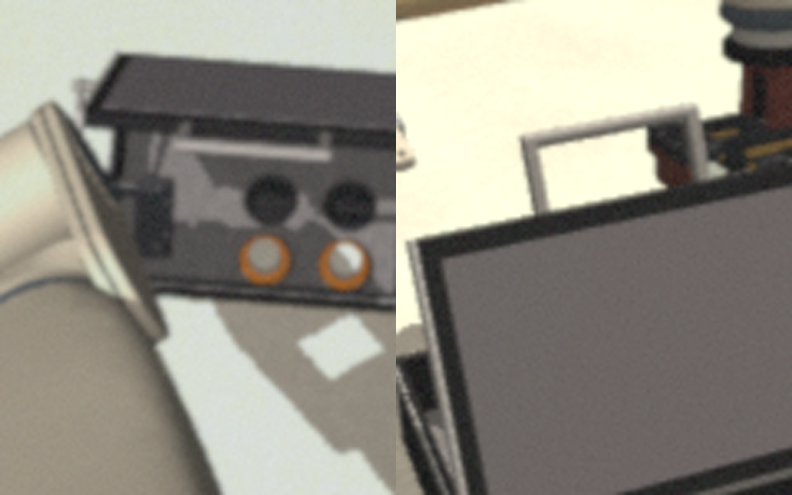

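The lid has come down some way with its stay folding, and the handle bar shows at top pixel ~(297,154.7).

```bash
python3 - <<'E'
from h import *
from scipy.optimize import minimize_scalar
g=load('top9')
def bar(t): 
    a=-245*np.cos(t)+7*np.sin(t); return np.array([704+a*.999,101-.042*a,85+245*np.sin(t)+7*np.cos(t)])
f=lambda u,v,px:minimize_scalar(lambda t:np.linalg.norm(proj(g,bar(t))-px),bounds=(0.5,1.5),method='bounded')
px=np.array(c2p(254,148,3.3,220,110));r=f(0,0,px);print(px,r.x,r.fun,bar(r.x))
E
```

```text
[296.62121212 154.5       ] 1.009294779612433 0.421212121212136 [579.59756377 106.23013245 296.10906053]
```

>>> step_arm:
  targets:
    - [[0.04,0,0.01,0,0,0,0],[0.04,0,0.015,0,0,0,0],[0.04,0,0.015,0,0,0,0],[0.04,0,0.01,0,0,0,0],[0,0,0,0,0,0,0]]

```text
t: 34.08
ee_pos: [529.3, 257.4, 307.2]
orientation: [3.126, -0.015, 0.277]
ft_force: [-11.0, 19.9, 6.9]
width: 12.2
grasp_force: 30.0
```

>>> step_arm:
  targets:
    - [[0,0,0,0,0,0,0.4],[0,0,0,0,0,0,0.4],[0,0,0,0,0,0,0.4],[-0.1,0,0.3,0,0,0,0.4],[-0.15,0,0.5,0,0,0,0.4]]

```text
t: 34.7
ee_pos: [517.4, 253.8, 346.6]
orientation: [3.119, -0.013, 0.274]
ft_force: [0.2, 0.2, -0.4]
width: 35.1
grasp_force: 0.0
```

>>> step_arm:
  targets:
    - [[-0.4,0,0.6,0,0.5,0,0.4],[-0.4,0,0.6,0,0.6,0,0.4],[-0.6,0.2,0.4,0,0.6,0,0.4],[-0.6,0.2,0.4,0,0.6,0,0.4],[0,0.2,0.4,0,0.5,0,0.4]]

```text
t: 35.33
ee_pos: [415.7, 283.9, 468.0]
orientation: [3.131, -0.01, -0.032]
ft_force: [0.1, -0.1, 0.2]
width: 35.1
grasp_force: 0.0
```

```bash
python3 - <<'E'
from h import *
st()
g=snap('top','top10')
t=cv2.resize(g['pixels'][110:220,220:380],None,fx=5,fy=5,interpolation=cv2.INTER_CUBIC)
cv2.imwrite('pics/c10.png',cv2.convertScaleAbs(t,alpha=1.4,beta=10)[:,:,::-1])
E
```

```text
[415.73 283.9  467.97] q [0.57 0.17 1.83 0.   1.17 2.15] F [ 0.13 -0.08  0.23] [ 0.05  0.14 -0.03] z [-0.02 -0.01 -1.  ] y [-0.01 -1.    0.01] G [412.44 282.24 305.01] 35.09970811032504
```

View pics/c10.png

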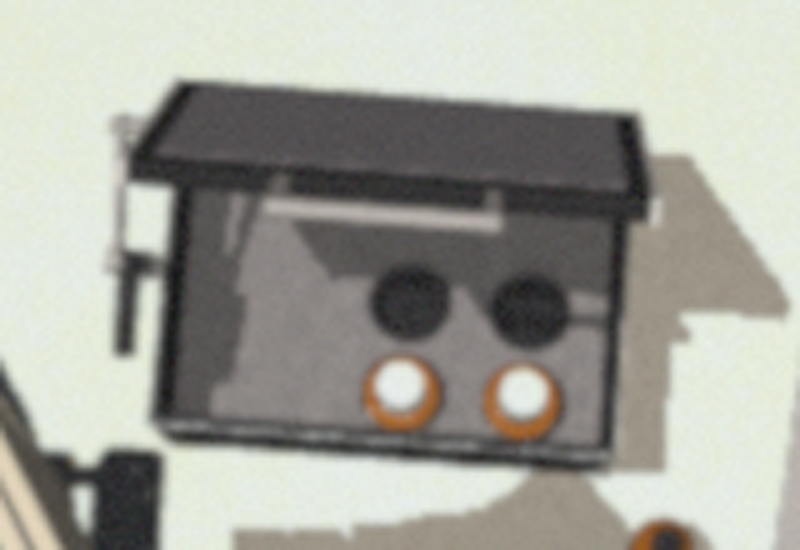

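The stay is folded, with the tab pointing to the front at (123,320). The bar runs (262,205)–(502,224) and the jars are still seated.

```bash
cat >> h.py <<'E'
from scipy.optimize import minimize_scalar
def bar(t): 
    a=-245*np.cos(t)+7*np.sin(t); return np.array([704+a*.999,101-.042*a,85+245*np.sin(t)+7*np.cos(t)])
def th(g,px):
    r=minimize_scalar(lambda t:np.linalg.norm(proj(g,bar(t))-px),bounds=(0.,1.6),method='bounded');print(r.x,r.fun,bar(r.x))
E
python3 -c "
from h import *
np.set_printoptions(precision=1,suppress=True)
th(load('top10'),np.array(c2p(382,214.5,5,220,110)))"
```

```text
1.0301923167324747 0.30000000000001137 [584.  106.  298.7]
```

>>> step_arm:
  targets:
    - [[0.153,-0.162,0.11,0,-0.25,1,0.4],[0.153,-0.162,0.11,0,0,1,0.4],[0.153,-0.162,0.11,0,0,1,0.4],[0.153,-0.162,0.11,0,0,1,0.4],[0.153,-0.162,0.11,0,0,1,0.4]]

```text
t: 36.0
ee_pos: [456.1, 242.9, 494.2]
orientation: [3.084, 0.536, 0.002]
ft_force: [-0.6, 0.2, -0.5]
width: 35.1
grasp_force: 0.0
```

>>> step_arm:
  targets:
    - [[0.153,-0.162,0.11,0,0,1,0.4],[0.153,-0.162,0.11,0,0,1,0.4],[0.153,-0.162,0.11,0,0,1,0.4],[0.153,-0.162,0.11,0,0,1,0.4],[0.153,-0.162,0.11,0,0,1,0.4]]

```text
t: 36.62
ee_pos: [494.3, 202.4, 521.7]
orientation: [2.944, 1.063, 0.005]
ft_force: [-0.2, 0.6, -0.3]
width: 35.0
grasp_force: 0.0
```

>>> step_arm:
  targets:
    - [[0.153,-0.162,0,0,0,1,0.4],[0.153,-0.162,0,0,0,1,0.4],[0.153,-0.162,0,0,0,1,0.4],[0.153,-0.162,0,0,0,1,0.4],[0.153,-0.162,0,0,0,1,0.4]]

```text
t: 37.25
ee_pos: [532.6, 161.9, 521.5]
orientation: [2.715, 1.558, 0.007]
ft_force: [-0.2, 0.3, 0.6]
width: 35.3
grasp_force: 0.0
```

>>> step_arm:
  targets:
    - [[0.153,-0.162,0,0,0,1,0.4],[0.153,-0.162,0,0,0,1,0.4],[0.153,-0.162,0,0,0,1,0.4],[0.153,-0.162,0,0,0,1,0.4],[0.153,-0.162,0,0,0,1,0.4]]

```text
t: 37.88
ee_pos: [570.8, 121.4, 521.5]
orientation: [2.404, 2.007, 0.01]
ft_force: [0.4, -0.8, 0.5]
width: 35.2
grasp_force: 0.0
```

>>> step_arm:
  targets:
    - [[0.153,-0.162,0,0,0,1,0.4],[0.153,-0.162,0,0,0,1,0.4],[0,0,0,0,0,0,0.4],[0,0,0,0,0,0,0.4],[0,0,0,0,0,0,0.4]]

```text
t: 38.5
ee_pos: [585.8, 106.2, 521.4]
orientation: [2.261, 2.168, 0.01]
ft_force: [-0.7, 0.1, -0.0]
width: 35.2
grasp_force: 0.0
```

```bash
python3 - <<'E'
from h import *
st()
s=snap('scene','scene11')
print(proj(s,bar(1.03)),proj(s,bar(1.0)),proj(s,bar(.95)))
t=cv2.resize(s['pixels'][60:210,270:430],None,fx=4,fy=4,interpolation=cv2.INTER_CUBIC)
cv2.imwrite('pics/c11.png',cv2.convertScaleAbs(t,alpha=1.1)[:,:,::-1])
E
```

```text
[585.75 106.16 521.35] q [ 0.16  0.27  1.58 -0.    1.28  0.2 ] F [-0.68  0.11 -0.03] [-0.07  0.07 -0.01] z [ 0.01 -0.   -1.  ] y [ 1.   -0.04  0.01] G [587.55 105.83 358.36] 35.17823457062054
[355.1 138. ] [353.8 138.2] [351.9 138.6]
```

View pics/c11.png

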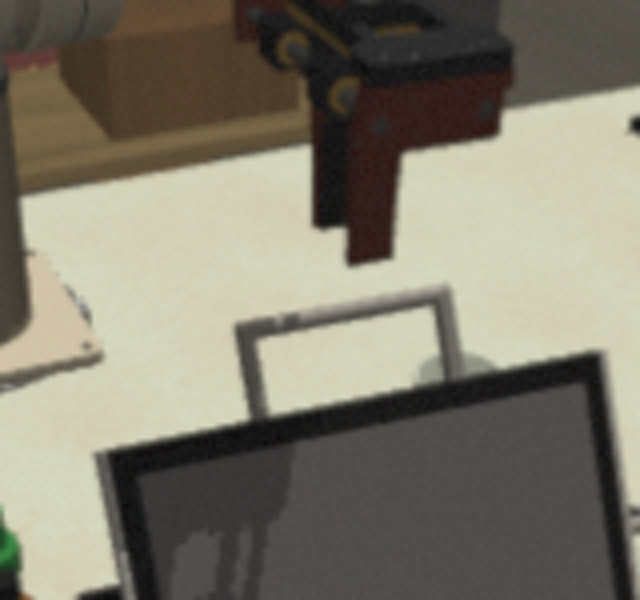

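The bar centre is at scene pixel (355.6,136.6), which matches 1.03 rad, so the lid is holding still. I'll descend and grip it.

>>> step_arm:
  targets:
    - [[-0.03,0,-0.25,0,0,0,0.4],[-0.03,0,-0.25,0,0,0,0.4],[0,0,-0.25,0,0,0,0.4],[0,0,-0.25,0,0,0,0.4],[0,0,-0.19,0,0,0,0.4]]

```text
t: 39.17
ee_pos: [583.0, 106.0, 460.6]
orientation: [2.261, 2.168, 0.009]
ft_force: [-0.2, -0.0, -0.2]
width: 34.9
grasp_force: 0.0
```

>>> step_arm:
  targets:
    - [[0,0,0,0,0,0,0],[0,0,0,0,0,0,0],[0,0,0,0,0,0,0],[0,0,0,0,0,0,0],[0,0,0,0,0,0,0]]

```text
t: 39.8
ee_pos: [583.1, 106.0, 462.3]
orientation: [2.261, 2.168, 0.011]
ft_force: [-1.4, 0.4, 3.1]
width: 8.9
grasp_force: 30.0
```

```bash
python3 -c "
from h import *
st()
print((arc(1.03,0.0,25)).tolist())"
```

```text
[583.08 105.98 462.27] q [ 0.16  0.31  1.65 -0.    1.16  0.2 ] F [-1.43  0.38  3.12] [-0.    0.19 -0.01] z [ 0.01 -0.   -1.  ] y [ 1.   -0.04  0.01] G [584.97 105.68 299.28] 8.88795182091682
[[-0.174, 0.007, -0.103], [-0.169, 0.007, -0.11], [-0.165, 0.007, -0.117], [-0.16, 0.007, -0.123], [-0.155, 0.007, -0.13], [-0.149, 0.006, -0.136], [-0.143, 0.006, -0.142], [-0.137, 0.006, -0.148], [-0.131, 0.006, -0.153], [-0.125, 0.005, -0.159], [-0.118, 0.005, -0.164], [-0.111, 0.005, -0.168], [-0.104, 0.004, -0.173], [-0.097, 0.004, -0.177], [-0.09, 0.004, -0.181], [-0.082, 0.003, -0.184], [-0.075, 0.003, -0.188], [-0.067, 0.003, -0.191], [-0.059, 0.002, -0.193], [-0.051, 0.002, -0.195], [-0.043, 0.002, -0.197], [-0.035, 0.001, -0.199], [-0.026, 0.001, -0.2], [-0.018, 0.001, -0.201], [-0.01, 0.0, -0.202]]
```

>>> step_arm:
  targets:
    - [[-0.174,0.007,-0.103,0,0,0,0],[-0.169,0.007,-0.11,0,0,0,0],[-0.165,0.007,-0.117,0,0,0,0],[-0.16,0.007,-0.123,0,0,0,0],[-0.155,0.007,-0.13,0,0,0,0]]

```text
t: 40.42
ee_pos: [541.3, 107.9, 432.0]
orientation: [2.261, 2.168, 0.01]
ft_force: [1.4, 2.0, -0.2]
width: 8.8
grasp_force: 30.0
```

>>> step_arm:
  targets:
    - [[-0.149,0.006,-0.136,0,0,0,0],[-0.143,0.006,-0.142,0,0,0,0],[-0.137,0.006,-0.148,0,0,0,0],[-0.131,0.006,-0.153,0,0,0,0],[-0.125,0.005,-0.159,0,0,0,0]]

```text
t: 41.05
ee_pos: [507.3, 109.3, 395.2]
orientation: [2.261, 2.168, 0.011]
ft_force: [2.0, 3.9, 0.9]
width: 9.2
grasp_force: 30.0
```

>>> step_arm:
  targets:
    - [[-0.118,0.005,-0.164,0,0,0,0],[-0.111,0.005,-0.168,0,0,0,0],[-0.104,0.004,-0.173,0,0,0,0],[-0.097,0.004,-0.177,0,0,0,0],[-0.09,0.004,-0.181,0,0,0,0]]

```text
t: 41.68
ee_pos: [481.4, 110.3, 352.1]
orientation: [2.261, 2.168, 0.011]
ft_force: [2.2, 4.8, 0.0]
width: 8.7
grasp_force: 30.0
```

>>> step_arm:
  targets:
    - [[-0.082,0.003,-0.184,0,0,0,0],[-0.075,0.003,-0.188,0,0,0,0],[-0.067,0.003,-0.191,0,0,0,0],[-0.059,0.002,-0.193,0,0,0,0],[-0.051,0.002,-0.195,0,0,0,0]]

```text
t: 42.3
ee_pos: [464.9, 110.9, 304.5]
orientation: [2.261, 2.168, 0.011]
ft_force: [2.3, 5.2, 0.3]
width: 9.0
grasp_force: 30.0
```

>>> step_arm:
  targets:
    - [[-0.043,0.002,-0.197,0,0,0,0],[-0.035,0.001,-0.199,0,0,0,0],[-0.022,0.001,-0.15,0,0,0,0],[-0.014,0,-0.11,0,0,0,0],[-0.008,0,-0.08,0,0,0,0]]

```text
t: 42.92
ee_pos: [459.2, 111.2, 267.9]
orientation: [2.26, 2.168, 0.012]
ft_force: [2.1, 4.5, 0.2]
width: 9.1
grasp_force: 30.0
```

>>> step_arm:
  targets:
    - [[-0.006,0,-0.07,0,0,0,0],[-0.005,0,-0.06,0,0,0,0],[-0.004,0,-0.06,0,0,0,0],[-0.002,0,-0.04,0,0,0,0],[0,0,0,0,0,0,0]]

```text
t: 43.55
ee_pos: [458.6, 111.2, 257.3]
orientation: [2.26, 2.168, 0.012]
ft_force: [1.5, 3.8, 7.7]
width: 9.2
grasp_force: 30.0
```

>>> step_arm:
  targets:
    - [[0,0,-0.02,0,0,0,0],[0,0,-0.02,0,0,0,0],[0,0,0,0,0,0,0],[0,0,0,0,0,0,0],[0,0,0,0,0,0,0]]

```text
t: 44.18
ee_pos: [458.5, 111.2, 256.9]
orientation: [2.26, 2.167, 0.013]
ft_force: [-5.7, 3.7, 32.4]
width: 9.1
grasp_force: 30.0
```

The lid is against its stop. Releasing and withdrawing.

>>> step_arm:
  targets:
    - [[0,0,0.02,0,0,0,0],[0,0,0,0,0,0,0.45],[0,0,0,0,0,0,0.45],[0,0,0,0,0,0,0.45],[0,0,0.05,0,0,0,0.45]]

```text
t: 44.8
ee_pos: [457.7, 111.0, 257.9]
orientation: [2.261, 2.169, 0.008]
ft_force: [0.3, -0.2, 1.2]
width: 39.3
grasp_force: 0.0
```

>>> step_arm:
  targets:
    - [[0,0,0.3,0,0,0,0.45],[0,0,0.6,0,0,0,0.45],[0,0,0.8,0,0,0,0.45],[0,0,0.8,0,0,0,0.45],[-0.6,0,0.6,0,0,0,0.45]]

```text
t: 45.42
ee_pos: [428.9, 111.2, 416.3]
orientation: [2.26, 2.166, 0.016]
ft_force: [0.1, 0.6, -0.1]
width: 39.4
grasp_force: 0.0
```

>>> step_arm:
  targets:
    - [[-0.3,0.8,0.2,0,0,0,0.45],[0,0.8,0,0,0,0,0.45],[0,0.8,0,0,0,0,0.45],[0,0.8,0,0,0,0,0.45],[0,0.8,0,0,0,0,0.45]]

```text
t: 46.05
ee_pos: [412.6, 312.3, 424.4]
orientation: [2.261, 2.168, 0.012]
ft_force: [0.4, 0.3, 0.1]
width: 39.6
grasp_force: 0.0
```

```bash
python3 - <<'E'
from h import *
g=snap('top','top12');s=snap('scene','scene12')
t=cv2.resize(g['pixels'][115:275,205:385],None,fx=2.2,fy=2.2,interpolation=cv2.INTER_CUBIC)
b=cv2.resize(s['pixels'][140:300,250:430],None,fx=2.2,fy=2.2,interpolation=cv2.INTER_CUBIC)
cv2.imwrite('pics/c12.png',np.hstack([t,b])[:,:,::-1])
for n,g2,o in(('top',g,'top0'),('scene',s,'scene0')):
    a=load(o)['pixels'].astype(int)
    print(n,proj(g2,bar(0)))
E
```

```text
top [294.9 211.9]
scene [334.3 184.4]
```

View pics/c12.png

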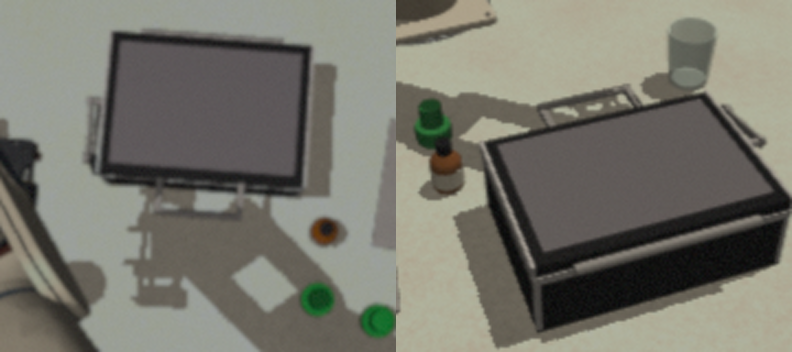

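The lid is fully shut, the bar is back at its starting pixels, and the bottle and beaker haven't moved. Handing in.

```bash
python3 -c "
from workcell import ctrl
print(ctrl.close_job())"
```

```text
the job is handed in; nothing more can be done
None
```

The lid was raised until the stay locked, both jars on the tray were seated in the front two insert holes, the stay was broken by its tab and the lid was lowered shut. The job is handed in at about 46 s, and no verdict came back.

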